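Tote the sealed sample jars, then hold the inspection torch over them

TASK

Move the two jars that have lids from the sealing machine's catch tray into the open tote, setting each down (not dropping it) so that it stands upright on the tote's floor; leave the jar without a lid in the tray and the other things on the bench where they are. Then draw the inspection torch out of its slanted holder, turn it upright with the lamp end down, and hold it still over the middle of the tote with the lamp about 10 cm above the tote's rim. Finish while still holding the torch there: do not put it down or let it go.

Things in the scene. Friction and masses are not known exactly. Their poses are not given: they have to be found in the camera images.
- sealer: White jar sealing machine (body 360 x 300 mm, 310 high) with a low steel catch tray, fixed. Origin: tray centre at table height; x along the row of jars, y away from the machine, whose face stands at y = -85 mm. Tray outside 280 (x) by 160 (y) mm, walls 4 mm thick, 20 high, floor 4 mm. Three jars stand in it in a row along x, 80 mm apart, in any order
- jar_a: Sealed glass sample jar with brown contents and a flat aluminium screw lid: upright cylinder 46 mm in diameter (lid 47 mm), 64 mm high, about 0.13 kg. Origin: centre of its underside, z up its axis
- jar_b: The second sealed jar, same as jar_a
- jar_open: Glass jar without a lid, open at the top, 46 mm in diameter, 52 mm high; it stays in the tray. Origin: centre of its underside
- tote: Grey plastic open tote, heavy, 210 by 210 mm outside, walls 5 mm thick, rim 70 mm above the table, floor 5 mm thick. Origin: centre of its underside, x and y along its sides, z up
- holder: Torch holder: steel foot and slanted square white sleeve, fixed. Origin on the table, z up. The sleeve leans 34 degrees (0.60 rad) from vertical, its open mouth to the holder's -x, its closed low end to +x; 34.4 mm wide inside, 75 mm deep, walls 5 mm thick
- holder_seat (a point): Centre of the inside floor of the holder's sleeve, 45 mm to +x of the holder's origin and 45 mm above the table
- torch: Inspection torch: aluminium cylinder 30 mm in diameter, 150 mm long, about 0.16 kg, balanced at mid-length, dark lamp end down in the sleeve, tail with rubber button up; some 75 mm of it stands out of the sleeve. Origin: centre of the lamp end's face; z along its axis from lamp to tail
- beaker: Bystander: glass beaker, 70 mm wide, 90 mm high
- flask: Bystander: conical glass flask, 84 mm wide, 124 mm high
- reagent: Bystander: brown reagent bottle, 68 mm wide, 150 mm high
- washbottle: Bystander: white plastic bottle, 70 mm wide, 170 mm high
- petri: Bystander: closed petri dish, 90 mm wide, 15 mm high, near the robot between tote and holder
- mortar: Bystander: white porcelain mortar, 100 mm wide, 60 mm high
- spoon: Bystander: steel lab spoon lying on the bench near the robot, 160 mm long

How it is judged:
By the outcome, as a careful person would: the job done as asked, in the order asked, and still so for the second after the job is handed in, while the arm keeps its last pose, push and grip.
It also fails if it takes over 64 s, if anything falls off the work surface, if the arm or the gripper's body presses on something with over 40 N, if the wrist force passes 120 N, or if a joint passes its speed limit or range.

ROBOT

A 6-joint arm with a two-finger parallel gripper is mounted at the origin on the work surface. World frame = base frame: x ahead of the robot, y to its left, z up, the work surface at z = 0. Lengths are in m, angles in rad, forces in N, time in s.
With the tool pointing down it reaches from about 0.375 to 0.9 m from the base axis. Payload 3.1 kg.
Tool frame: the origin (TCP) lies midway between the tips of the shut fingers; the grasp point (between the pads) lies 19 mm behind it; z points along the fingers, y is the line along which they close (so a half turn about z gives the same grasp; the last joint's range is limited). The gripper opens to 85 mm and grips with 20 to 120 N. Pads are 22 mm wide; open, the fingers measure 114 mm over their backs; the gripper's body (76 mm by 85 mm) begins 54 mm behind the grasp point. The pads swing forward as they close: fully open they stand 13 mm farther back than shut.
Start: joints at [0.989, 0.527, 1.433, -0, 1.181, -0.178], TCP at [0.246, 0.575, 0.231] pointing down, gripper open.
Joint ranges: [-3.08, 3.08], [-0.75, 2.2], [0.22, 2.44], [-1.43, 4.57], [0, 2.65], [-2.85, 2.85]. Speed limits (rad/s): [2.79, 2.79, 3.14, 3.14, 3.14, 3.14].

INTERFACE

Orientations are given as a unit quaternion [x, y, z, w].
In Python, from station import manip gives the robot as it stands.
- The arm moves only by the tool drive_tool, never from a script. Its argument "motion" is a list that holds one entry, the list of rows, each a list of 5 numbers: the finger opening in mm, from 0 to 85.4, then the shift along the tool's x, y, z in units of 30 mm (1.0 is 30 mm), then the turn about the tool's z in units of 8 degrees (1.0 is 8 degrees). In form: [[[fingers, x, y, z, yaw], ...]]. A call has 1 to 10 rows; each row is the pose to reach, as a shift and turn from the pose commanded when the call began, along the tool's axes at that moment; what a row does not reach only later rows make up. A row lasts 1/10 s, in which the tool goes at most 50 mm and 8.59 degrees, less where a joint would pass 70% of its speed; a pose out of reach is approached as far as the arm can. A call with a gripper value outside its range is refused whole. The fingers move at their own pace and stop on an object; "squeeze" is the grip in N (left out, the last holds). Time passes only in rows, so rows that repeat a pose let the fingers close. It gives the time, the measured TCP pose, the force, the opening and the grip force at its end, in the units of the state.
- manip.sense(): the state, without advancing time (a new reading comes with each control period).
- manip.snapshot(name): name is "scene" or "top"; returns the picture (480x640x3 uint8, red, green, blue); there is no depth.
- manip.camera_model(name): a dict with "fov_y" (degrees; the focal length in pixels is half the picture's height over the tangent of half this angle, whatever the lens; pixels are square), "cx", "cy" (the principal point, pixels), "origin" and "orientation" of the camera in the world. Camera axes: x right, y up, looking along -z (the intrinsics and any distortion apply to the point x, -y, -z); pixel columns grow to the right and rows downward; lengths in m; the calibration is good to about 2 mm. A picture is of the moment at which its call begins. camera_model takes no time and is no camera call.
- manip.sign_off(): hands the job in; it is judged then, once.
The state is a dict: "t": time; "q": joint angles; "qd": joint speeds; "tau": joint torques, N m; "tcp_pos": TCP position; "tool_rot": TCP orientation; "force": force on the tool from outside, world axes, zero at the start; "ft_torque": the same for the moment, N m; "finger_gap": opening from 0.0 (shut) to 1.0 (fully open); "gripper_force": force on a finger pad.
Only numpy, scipy, OpenCV 4.12 (cv2) and the standard library are available. Lean on these libraries where they do the work, as an engineer would, in place of code of your own. Each camera call takes 0.05 s, during which the arm holds its last target. There are 200 camera calls.

## Working session

There is one attempt and no reset: what is moved stays moved. The work goes in short steps, Python scripts to look and compute and a tool call to move; the robot and the scene stay as the last step left them, time stands still between calls to the robot, and variables do not carry over. Pictures are saved under pics/ and viewed, at most 10 in all, crops included, and the job is handed in when it is done.

Besides the shell and the picture viewer there is one more tool, called as name(argument=value, ...), one argument or row to a line, values as JSON. drive_tool: Moves the arm, as the interface text tells. Its arguments: {"type":"object","properties":{"motion":{"type":"array","items":{"type":"array","items":{"type":"array","items":{"type":"number"}}}},"squeeze":{"type":"number"}},"required":["motion"]}

```bash
ls; mkdir -p pics; python3 - <<'E'
from station import manip
import cv2
for n in("scene","top"):
    cv2.imwrite(f"pics/{n}0.png",manip.snapshot(n)[:,:,::-1]); print(manip.camera_model(n))
print(manip.sense())
E
```

```text
pics
{'fov_y': 50.39611656407336, 'cx': 322.4667294154935, 'cy': 242.6832268015229, 'origin': array([ 1.225705  , -0.11504192,  1.06813894]), 'orientation': array([0.23805735, 0.16817249, 0.57298409, 0.76598691])}
{'fov_y': 55.28954273022615, 'cx': 323.8595086838358, 'cy': 236.77151091208702, 'origin': array([0.46581093, 0.08017448, 1.19362759]), 'orientation': array([-0.04134326,  0.02435332,  0.71601856, -0.69643024])}
{'t': 0.1, 'q': array([ 9.88484806e-01,  5.28389602e-01,  1.43380446e+00,  1.99883273e-05,
        1.18139646e+00, -1.78501527e-01]), 'qd': array([ 0.00080513,  0.00013565, -0.00297804,  0.00175597,  0.00016207,
       -0.00038219]), 'tau': array([ 5.43980168e-04, -4.43300772e+01, -1.78585535e+01, -2.28783692e-04,
        3.88016153e-03,  1.37919361e-06]), 'tcp_pos': array([0.24517905, 0.57418682, 0.23041176]), 'tool_rot': array([ 2.00539619e-01,  9.79685084e-01, -9.24091937e-04, -3.79483473e-04]), 'force': array([-0.08094184, -0.07595564,  0.2098578 ]), 'ft_torque': array([-0.02774193,  0.0032799 , -0.04688831]), 'gripper_force': 0.0, 'finger_gap': 0.99642880514441}
```

View pics/scene0.png

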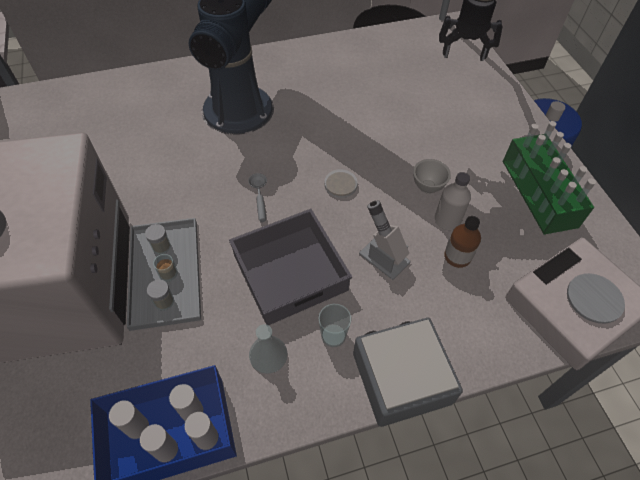

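View pics/top0.png

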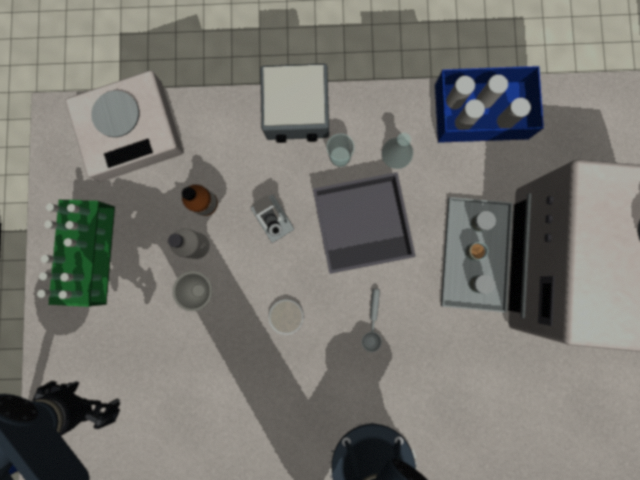

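The two lidded jars stand at the ends of the tray row, in top at (485,220) and (481,283). The open jar is between them at (478,251). The tote is around (364,222) and the torch around (271,222). Next I'll enlarge these areas to measure them.

```bash
cat > h.py <<'E'
import numpy as np, cv2
from scipy.spatial.transform import Rotation as R
from station import manip
def cam(n):
    m=manip.camera_model(n); return 240/np.tan(np.radians(m['fov_y']/2)),m['cx'],m['cy'],np.array(m['origin']),R.from_quat(m['orientation'])
def ray(n,p):
    f,cx,cy,o,r=cam(n); d=r.apply([(p[0]-cx)/f,-(p[1]-cy)/f,-1]); return o,d/np.linalg.norm(d)
def plane(n,p,z):
    o,d=ray(n,p); return o+d*(z-o[2])/d[2]
def tri(ps,pt):
    o1,d1=ray('scene',ps); o2,d2=ray('top',pt)
    A=np.stack([d1,-d2],1); s=np.linalg.lstsq(A,o2-o1,rcond=None)[0]
    a=o1+d1*s[0]; b=o2+d2*s[1]; return (a+b)/2,np.linalg.norm(a-b)
def proj(n,P):
    f,cx,cy,o,r=cam(n); c=r.inv().apply(np.array(P)-o); return cx+f*c[0]/-c[2],cy-f*c[1]/-c[2]
E
python3 - <<'E'
import cv2,numpy as np
s=cv2.imread('pics/scene0.png');t=cv2.imread('pics/top0.png')
def c(i,x,y,k):
    w,h=int(400/k),int(300/k); o=cv2.resize(i[y:y+h,x:x+w],(400,300),interpolation=cv2.INTER_CUBIC)
    o=np.clip(o*1.3,0,255).astype('uint8')
    for X in range(0,w,10): cv2.putText(o,str(x+X),(int(X*k),8),0,.3,(0,255,255)) if X%20==0 else 0; cv2.line(o,(int(X*k),9),(int(X*k),12),(0,255,255))
    for Y in range(10,h,10): cv2.putText(o,str(y+Y),(0,int(Y*k)),0,.3,(0,255,255))
    return o
o=np.vstack([np.hstack([c(s,120,210,3.2)[:300],c(s,345,190,4)]),np.hstack([c(t,440,190,3.2),c(t,235,185,5)])])
cv2.imwrite('pics/crop1.png',o)
E
```

```text
(no output)
```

View pics/crop1.png

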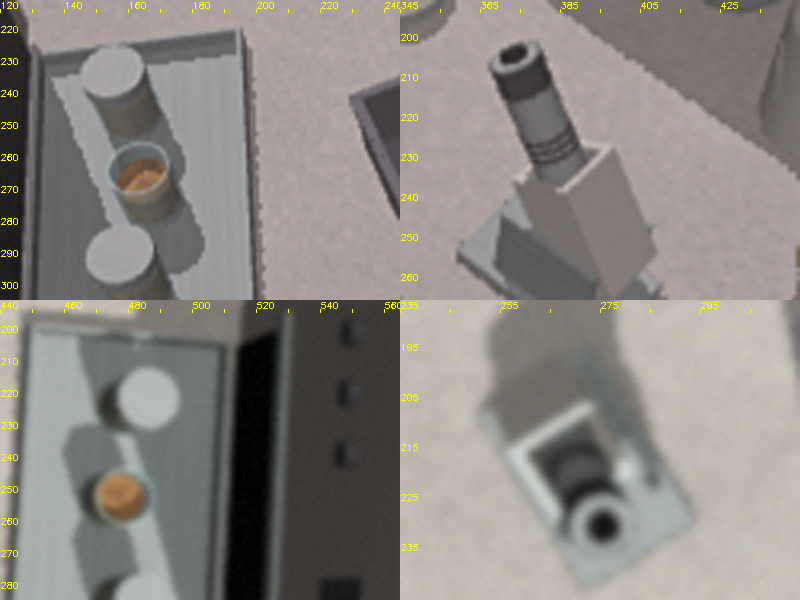

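Crop: the lids are centred at about scene (155,232) and (157,289), and top (484,221). The torch tail is at about scene (373,204) and top (274,230). It leans toward the robot and slightly right.

```bash
cat > m.py <<'E'
from h import *
s=cv2.imread('pics/scene0.png');t=cv2.imread('pics/top0.png')
def blobs(i,x0,y0,x1,y1,th,inv=0,mn=30):
    g=cv2.cvtColor(i,6)[y0:y1,x0:x1]; g=cv2.resize(g,None,fx=4,fy=4,interpolation=cv2.INTER_CUBIC)
    m=((g<th) if inv else (g>th)).astype('uint8')*255
    out=[]
    for c in cv2.findContours(m,0,2)[0]:
        if cv2.contourArea(c)>mn*16:
            e=cv2.fitEllipse(cv2.convexHull(c)); out.append((np.round(np.array(e[0])/4+[x0-.375,y0-.375],2),np.round(np.array(e[1])/4,1),cv2.contourArea(c)/16))
    return out
if __name__=="__main__":
  g=cv2.cvtColor(t,6); gs=cv2.cvtColor(s,6)
  print('lid vals',g[220,485],g[283,482],g[215,500],gs[232,155],gs[289,157],gs[240,185], 'tray lit top',g[270,455])
  for th in (120,130,140,150): print(th,'T',blobs(t,470,205,500,298,th),'S',blobs(s,140,218,178,312,th))
  # tote: dark mask in top
  hsv=cv2.cvtColor(t,40); m=(g<100).astype('uint8'); m[:165]=0;m[280:]=0;m[:,:305]=0;m[:,420:]=0
  c=max(cv2.findContours(m,0,2)[0],key=cv2.contourArea); r=cv2.minAreaRect(c); 
  q=cv2.approxPolyDP(cv2.convexHull(c),6,True)[:,0]
  print('tote px',r,q.tolist()); P=np.array([plane('top',p,.07)for p in cv2.boxPoints(r)]);print(P.round(4).tolist(),P.mean(0),[np.linalg.norm(P[i]-P[i-1]) for i in range(4)])
  ms=(gs<100).astype('uint8'); ms[:205]=0;ms[325:]=0;ms[:,:225]=0;ms[:,355:]=0
  c=max(cv2.findContours(ms,0,2)[0],key=cv2.contourArea); print('tote scene',cv2.approxPolyDP(cv2.convexHull(c),6,True)[:,0].tolist())
  for a,b in [((373,204.3),(274.2,230))]: print('tail',tri(a,b))
  # guess foot corners on table
  for p in [(251,207),(271,242),(294,229)]: print('foot T',plane('top',p,.005).round(3))
  for p in [(359,252),(398,280),(411,262)]: print('foot S',plane('scene',p,.005).round(3))
E
python3 m.py
```

```text
lid vals 144 142 91 127 125 120 tray lit top 131
120 T [(array([483.87, 405.2 ]), array([ 41.8, 298.9]), 573.625), (array([479.95, 237.64]), array([ 6.7, 12.9]), 44.34375), (array([486.21, 219.97]), array([17.8, 18.4]), 250.75)] S [(array([132.59, 198.3 ]), array([22.3, 94.3]), 84.34375), (array([158.19, 232.41]), array([ 38.3, 132.6]), 923.75)]
130 T [(array([ 479.37, -540.69]), array([  87.6, 1595.2]), 498.0625), (array([486.14, 219.96]), array([16.8, 17.3]), 222.34375)] S []
140 T [(array([485.8 , 284.15]), array([16.4, 17.8]), 208.96875), (array([486.08, 220.06]), array([15. , 15.5]), 174.3125)] S []
150 T [] S []
tote px ((361.9808349609375, 214.90382385253906), (100.99981689453125, 87.0755615234375), 78.69007110595703) [[389, 165], [414, 255], [330, 272], [311, 174]]
[[0.7296, 0.1378, 0.07], [0.766, -0.0764, 0.07], [0.5177, -0.1144, 0.07], [0.4817, 0.0951, 0.07]] [0.62372784 0.01052767 0.07      ] [np.float64(0.2514724249044559), np.float64(0.21719399967840006), np.float64(0.25118778510275475), np.float64(0.21263504964509616)]
tote scene [[263, 205], [311, 209], [351, 275], [354, 312], [347, 324], [266, 324], [229, 242]]
tail (array([0.58017461, 0.21369098, 0.16420177]), np.float64(0.004316077279968556))
foot T [0.661 0.297 0.005]
foot T [0.567 0.246 0.005]
foot T [0.6   0.185 0.005]
foot S [0.598 0.184 0.005]
foot S [0.7   0.248 0.005]
foot S [0.661 0.298 0.005]
```

```bash
python3 - <<'E'
from m import *
L=[tri((155.7,232.2),(486.1,220)),tri((157.5,289.1),(485.8,284.1))]
for l in L: print('lid',l, )
for p in[(486.1,220),(485.8,284.1)]: print(plane('top',p,.068).round(4))
for p in[(155.7,232.2),(157.5,289.1)]: print(plane('scene',p,.068).round(4))
for a,b in [((231,243),(413,257)),((311,212),(330,272)),((349,270),(313,190))]: print('rim',tri(a,b))
P=np.array([plane('top',p,.07)for p in [(330,272),(413,257),(397,173),(313,190)]]);print(P.round(4).tolist(),P.mean(0))
# gradient view: tote, torch, enlarged
def c(i,x,y,k,W=400,H=300):
    w,h=int(W/k),int(H/k); o=cv2.resize(i[y:y+h,x:x+w],(W,H),interpolation=cv2.INTER_CUBIC)
    o=np.clip(o*1.5,0,255).astype('uint8')
    for X in range(0,w,10): cv2.putText(o,str(x+X),(int(X*k),8),0,.3,(0,255,255)) if X%20==0 else 0; cv2.line(o,(int(X*k),9),(int(X*k),12),(0,255,255))
    for Y in range(10,h,10): cv2.putText(o,str(y+Y),(0,int(Y*k)),0,.3,(0,255,255))
    return o
o=np.vstack([np.hstack([c(s,225,200,2.7),c(s,350,195,4.2)]),np.hstack([c(t,300,165,2.7),c(t,245,198,6)])])
cv2.imwrite('pics/crop2.png',o)
E
```

```text
lid (array([ 0.57995949, -0.24591993,  0.23413064]), np.float64(0.014792843952436779))
lid (array([ 0.4427774 , -0.35162116, -0.18301263]), np.float64(0.025143081656113432))
[ 0.6009 -0.2934  0.068 ]
[ 0.4446 -0.2834  0.068 ]
[ 0.4478 -0.2808  0.068 ]
[ 0.604  -0.2943  0.068 ]
rim (array([ 0.51578543, -0.11438614,  0.05049087]), np.float64(0.0011883181019500153))
rim (array([0.48421202, 0.09323251, 0.05784361]), np.float64(4.087617003261068e-06))
rim (array([0.68502557, 0.12691968, 0.08480124]), np.float64(0.0044646029596600335))
[[0.484, 0.0931, 0.07], [0.5151, -0.1105, 0.07], [0.7248, -0.0802, 0.07], [0.6886, 0.1297, 0.07]] [0.60311571 0.00803377 0.07      ]
```

View pics/crop2.png

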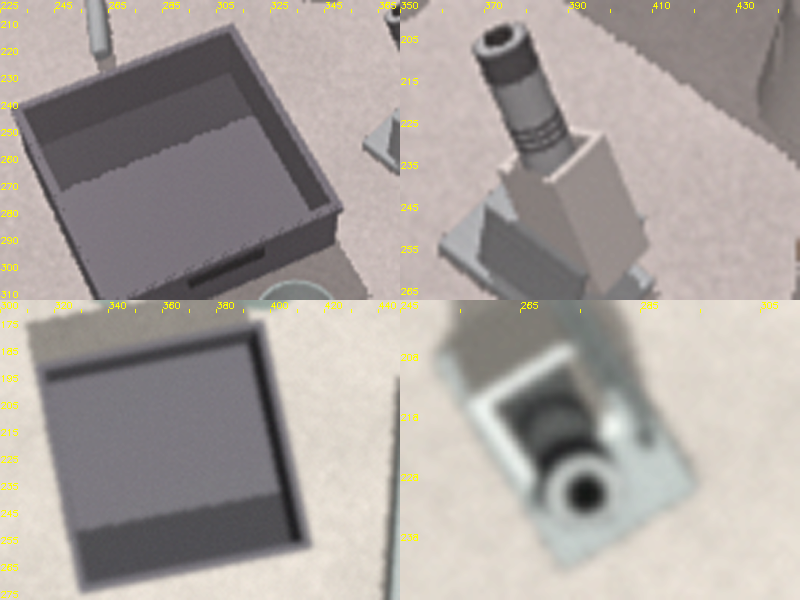

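```bash
python3 - <<'E'
from h import *
print(tri((155.7,232.2),(485.8,284.1)),tri((157.5,289.1),(486.1,220)))
for a,b in [((229.8,240.7),(414.8,255.7)),((310.9,210),(329.6,272.4)),((351.7,277.8),(314,188))]: print('rim',tri(a,b))
T,g=tri((373.8,203.8),(275.7,229.5));print('tail',T,g)
F=[plane('top',p,.006) for p in[(272.3,242.7),(294,228.7),(250.8,208.8)]];print(np.array(F).round(4).tolist())
ab=F[1]-F[0];ac=F[2]-F[0];print(np.degrees([np.arctan2(ab[1],ab[0])+np.pi/2,np.arctan2(ac[1],ac[0])]),np.linalg.norm(ab),np.linalg.norm(ac),(F[1]+F[2])/2)
for yaw in (26,30,34):
    c=np.array([np.cos(np.radians(yaw)),np.sin(np.radians(yaw)),0])
    for d in (.06,.08):
        Q=T+d*(c*np.sin(.6)-np.array([0,0,np.cos(.6)])); print(yaw,d,Q.round(3),np.round(proj('scene',Q),1),np.round(proj('top',Q),1))
r=R.from_quat(manip.sense()['tool_rot']).as_matrix();print(r.round(3))
E
```

```text
(array([ 0.44490002, -0.28275057,  0.06515642]), np.float64(0.003087433860197643)) (array([ 0.60141277, -0.29491359,  0.06380427]), np.float64(0.00027305149617103054))
rim (array([ 0.51830321, -0.11618406,  0.06464629]), np.float64(0.0005078881282985506))
rim (array([0.48304882, 0.09376413, 0.06435994]), np.float64(0.0008371074097829163))
rim (array([0.69477316, 0.12812323, 0.06509259]), np.float64(0.0016659164681322508))
tail [0.58149899 0.21216863 0.16776673] 0.0005456256832300592
[[0.5653, 0.2421, 0.006], [0.6003, 0.1847, 0.006], [0.6563, 0.2974, 0.006]]
[31.39959317 31.25449238] 0.06729529305339466 0.1064849584208146 [0.62833221 0.24105344 0.006     ]
26 0.06 [0.612 0.227 0.118] [382.1 225.8] [271.8 219.2]
26 0.08 [0.622 0.232 0.102] [384.9 232.9] [270.7 215.9]
30 0.06 [0.611 0.229 0.118] [382.8 225.2] [271.  219.6]
30 0.08 [0.621 0.235 0.102] [385.8 232.1] [269.5 216.6]
34 0.06 [0.61  0.231 0.118] [383.4 224.6] [270.1 220.2]
34 0.08 [0.619 0.237 0.102] [386.6 231.3] [268.4 217.3]
[[-0.92   0.393 -0.001]
 [ 0.393  0.92  -0.002]
 [ 0.    -0.002 -1.   ]]
```

```bash
cat >> h.py <<'E'
def go(x,y,z,yang=None):
    st=manip.sense(); r=R.from_quat(st['tool_rot']).as_matrix()
    d=r.T@(np.array([x,y,z])-st['tcp_pos'])/.03
    a=np.degrees(np.arctan2(r[1,1],r[0,1])); k=0
    if yang is not None: k=-((yang-a+90)%180-90)/8
    print('t',round(st['t'],2),'tcp',st['tcp_pos'].round(4),'yang',round(a,1),'gap',round(st['finger_gap']*85.4,1),'F',st['force'].round(1),'grip',round(st['gripper_force'],1),'q6',round(st['q'][5],2),'tilt',round(r[2,2],4))
    print('->',d.round(2),'yaw',round(k,2))
E
python3 -c "
from h import *
go(.602,-.294,.19,85.6)"
```

```text
t 0.1 tcp [0.2452 0.5742 0.2304] yang 66.9 gap 85.1 F [-0.1 -0.1  0.2] grip 0.0 q6 -0.18 tilt -1.0
-> [-22.31 -21.94   1.38] yaw -2.34
```

drive_tool(
  motion=[
    [[85, -22.3, -21.9, 0, -2.34], [85, -22.3, -21.9, 0, -2.34], [85, -22.3, -21.9, 0, -2.34], [85, -22.3, -21.9, 0, -2.34], [85, -22.3, -21.9, 0, -2.34], [85, -22.3, -21.9, 0, -2.34], [85, -22.3, -21.9, 0, -2.34], [85, -22.3, -21.9, 0, -2.34], [85, -22.3, -21.9, 0, -2.34], [85, -22.3, -21.9, 0, -2.34]],
  ],
)

```text
t: 1.1
tcp_pos: [0.4354, 0.1123, 0.2313]
tool_rot: [0.039, 0.999, 0.0, -0.0]
force: [1.5, 0.2, -0.1]
finger_gap: 0.994
gripper_force: 0.0
```

```bash
python3 -c "
from h import *
go(.602,-.294,.19,85.6)"
```

```text
t 1.1 tcp [0.4354 0.1123 0.2313] yang 85.6 gap 84.8 F [ 1.5  0.2 -0.1] grip 0.0 q6 -1.49 tilt -1.0
-> [ -6.58 -13.08   1.37] yaw -0.0
```

drive_tool(
  motion=[
    [[85, -6.5, -13.0, 0, 0], [85, -6.5, -13.0, 0, 0], [85, -6.5, -13.0, 0, 0], [85, -6.5, -13.0, 0, 0], [85, -6.5, -13.0, 0, 0], [85, -6.5, -13.0, 0, 0], [85, -6.5, -13.0, 0, 0], [85, -6.5, -13.0, 0, 0], [85, -6.5, -13.0, 0, 0], [85, -6.5, -13.0, 0, 0]],
  ],
)

```text
t: 2.1
tcp_pos: [0.6008, -0.2952, 0.2304]
tool_rot: [0.041, 0.999, -0.001, 0.001]
force: [-0.2, 0.6, -0.4]
finger_gap: 0.994
gripper_force: 0.0
```

```bash
python3 -c "
from h import *
go(.602,-.294,.11,85.6)
go(.602,-.294,.028,85.6)
cv2.imwrite('pics/a.png',np.hstack([cv2.resize(manip.snapshot(n)[b:b+120,a:a+160,::-1],(400,300),interpolation=2) for n,a,b in (('scene',80,180),('top',400,180))]))"
```

```text
t 2.1 tcp [ 0.6008 -0.2952  0.2304] yang 85.3 gap 84.9 F [-0.2  0.6 -0.4] grip 0.0 q6 -2.11 tilt -1.0
-> [-0.03  0.05  4.01] yaw -0.03
t 2.1 tcp [ 0.6008 -0.2952  0.2304] yang 85.3 gap 84.9 F [-0.2  0.6 -0.4] grip 0.0 q6 -2.11 tilt -1.0
-> [-0.02  0.06  6.75] yaw -0.03
```

View pics/a.png

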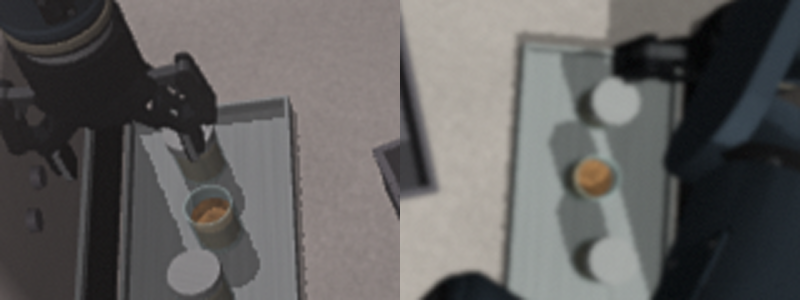

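```bash
python3 -c "
from h import *
for P in [(.6008,-.295,.23),(.604,-.242,.225),(.604,-.242,.26),(.6,-.35,.23)]: print(P,proj('scene',P),proj('top',P))"
```

```text
(0.6008, -0.295, 0.23) (np.float64(135.93904849003087), np.float64(247.84750123103478)) (np.float64(512.0918265365835), np.float64(210.10602100553433))
(0.604, -0.242, 0.225) (np.float64(164.19970171447565), np.float64(244.3203268149981)) (np.float64(485.8274883987166), np.float64(209.71851454955635))
(0.604, -0.242, 0.26) (np.float64(159.77851654306502), np.float64(234.20183632462218)) (np.float64(491.429579090116), np.float64(207.1242831019058))
(0.6, -0.35, 0.23) (np.float64(106.89396207881143), np.float64(254.10193296684918)) (np.float64(538.5423498278385), np.float64(209.69451124824303))
```

The jars are clear of the gripper, with a finger tip at about top (486,205), so I'm descending.

drive_tool(
  motion=[
    [[85, 0, 0.05, 1.5, 0], [85, 0, 0.05, 2.8, 0], [85, 0, 0.05, 4, 0], [85, 0, 0.05, 4.6, 0], [85, 0, 0.05, 4.6, 0], [85, 0, 0.05, 4.6, 0]],
  ],
)

```text
t: 2.8
tcp_pos: [0.5997, -0.2868, 0.0937]
tool_rot: [0.038, 0.999, 0.0, -0.0]
force: [0.2, 0.4, 0.9]
finger_gap: 0.995
gripper_force: 0.0
```

```bash
python3 -c "
from h import *
go(.602,-.294,.028,85.6)
cv2.imwrite('pics/b.png',np.hstack([cv2.resize(manip.snapshot(n)[b:b+90,a:a+120,::-1],(400,300),interpolation=2) for n,a,b in (('scene',100,220),('top',430,180))]))"
```

```text
t 2.8 tcp [ 0.5997 -0.2868  0.0937] yang 85.7 gap 85.0 F [0.2 0.4 0.9] grip 0.0 q6 -2.11 tilt -1.0
-> [-0.1  -0.24  2.19] yaw 0.01
```

View pics/b.png

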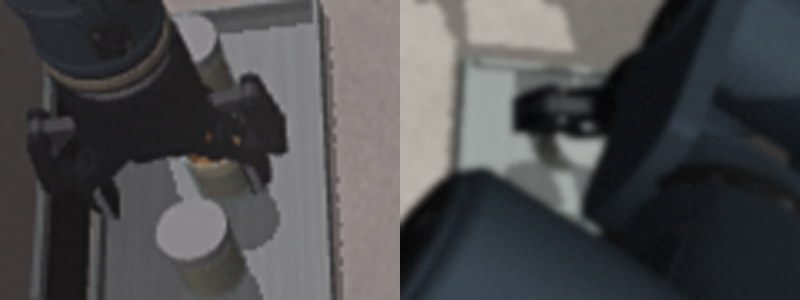

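```bash
python3 -c "
from h import *
u=np.array([np.cos(np.radians(85.7)),np.sin(np.radians(85.7)),0])
for s in(-.05,0,.05):
  P=np.array([.5997,-.2868,.107])+s*u; print(P,proj('scene',P),proj('top',P))
I=manip.snapshot('top'); cv2.imwrite('pics/c.png',cv2.resize(np.clip(I[195:240,450:510,::-1]*2.2,0,255).astype('uint8'),(720,540),interpolation=2))"
```

```text
[ 0.59595106 -0.33665926  0.107     ] (np.float64(132.44027527834822), np.float64(282.02577950593366)) (np.float64(510.0414033042165), np.float64(219.4213559920427))
[ 0.5997 -0.2868  0.107 ] (np.float64(156.21457441315135), np.float64(277.8599502150047)) (np.float64(488.71820411571366), np.float64(218.47600730963083))
[ 0.60344894 -0.23694074  0.107     ] (np.float64(179.70596959145394), np.float64(273.743692504791)) (np.float64(467.4531141480676), np.float64(217.5332348576845))
```

View pics/c.png

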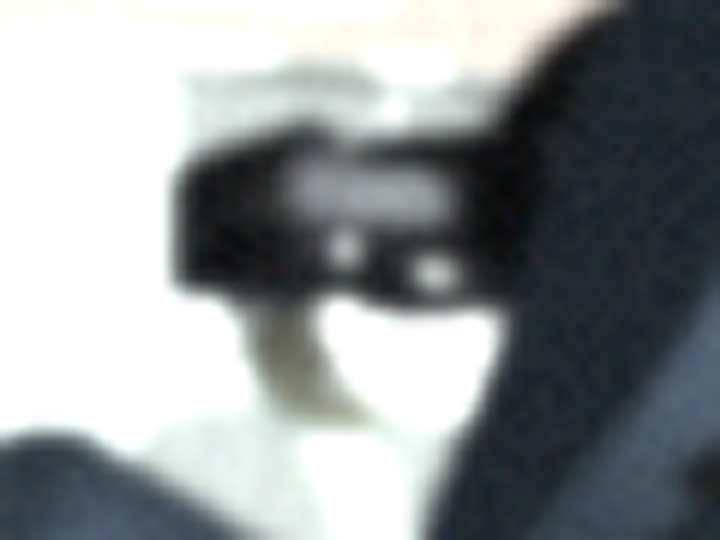

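Finger and lid line up within a few mm, so I'm descending and closing.

drive_tool(
  motion=[
    [[85, 0, -0.24, 0.6, 0], [85, 0, -0.24, 1.3, 0], [85, 0, -0.24, 2.0, 0], [85, 0, -0.24, 2.2, 0], [85, 0, -0.24, 2.2, 0], [40, 0, -0.24, 2.2, 0], [40, 0, -0.24, 2.2, 0], [40, 0, -0.24, 2.2, 0], [40, 0, -0.24, 2.2, 0], [40, 0, -0.24, 2.2, 0]],
  ],
  squeeze=30,
)

```text
t: 3.95
tcp_pos: [0.6, -0.2957, 0.0287]
tool_rot: [0.039, 0.999, -0.001, 0.001]
force: [0.1, 0.5, 6.1]
finger_gap: 0.531
gripper_force: 31.4
```

drive_tool(
  motion=[
    [[40, 0, 0, -0.5, 0], [40, 0, 0, -1.2, 0], [40, 0, 0, -2.2, 0], [40, 0, 0, -3.4, 0], [40, 0, 0, -4.6, 0], [40, 0, 0, -5, 0], [40, 0, 0, -5, 0]],
  ],
)

```text
t: 4.65
tcp_pos: [0.6001, -0.2959, 0.1797]
tool_rot: [0.038, 0.999, -0.001, 0.002]
force: [0.1, -0.0, -1.5]
finger_gap: 0.53
gripper_force: 31.2
```

```bash
python3 -c "
from h import *
go(.65,.015,.18,98.7)"
```

```text
t 4.65 tcp [ 0.6001 -0.2959  0.1797] yang 85.6 gap 45.2 F [ 0.1 -0.  -1.5] grip 31.2 q6 -2.12 tilt -1.0
-> [-0.86 10.46 -0.03] yaw -1.64
```

drive_tool(
  motion=[
    [[40, -0.04, 0.5, 0, -0.1], [40, -0.12, 1.5, 0, -0.3], [40, -0.25, 3, 0, -0.6], [40, -0.37, 4.5, 0, -0.9], [40, -0.5, 6, 0, -1.2], [40, -0.62, 7.5, 0, -1.64], [40, -0.75, 9, 0, -1.64], [40, -0.83, 10, 0, -1.64], [40, -0.86, 10.4, 0, -1.64], [40, -0.86, 10.45, 0, -1.64]],
  ],
)

```text
t: 5.65
tcp_pos: [0.6474, 0.0178, 0.175]
tool_rot: [-0.078, 0.997, 0.001, -0.002]
force: [0.1, -0.5, -1.8]
finger_gap: 0.533
gripper_force: 31.2
```

```bash
python3 -c "
from h import *
go(.65,.015,.0305,98.7)"
```

```text
t 5.65 tcp [0.6474 0.0178 0.175 ] yang 98.9 gap 45.5 F [ 0.1 -0.5 -1.8] grip 31.2 q6 -1.87 tilt -1.0
-> [-0.09 -0.11  4.82] yaw 0.03
```

drive_tool(
  motion=[
    [[40, 0, 0, 0.8, 0], [40, 0, 0, 1.8, 0], [40, 0, 0, 2.8, 0], [40, 0, 0, 3.7, 0], [40, 0, 0, 4.3, 0], [40, 0, 0, 4.6, 0], [40, 0, 0, 4.7, 0], [40, 0, 0, 4.7, 0], [40, 0, 0, 4.7, 0]],
  ],
)

```text
t: 6.55
tcp_pos: [0.6499, 0.0148, 0.0374]
tool_rot: [-0.076, 0.997, -0.0, 0.001]
force: [0.0, 0.6, -0.9]
finger_gap: 0.533
gripper_force: 31.2
```

```bash
python3 -c "
from h import *
go(.65,.015,.0305,98.7)"
```

```text
t 6.55 tcp [0.6499 0.0148 0.0374] yang 98.7 gap 45.5 F [ 0.   0.6 -0.9] grip 31.2 q6 -1.87 tilt -1.0
-> [-0.    0.    0.23] yaw -0.0
```

drive_tool(
  motion=[
    [[40, 0, 0, 0.06, 0], [40, 0, 0, 0.12, 0], [40, 0, 0, 0.17, 0], [40, 0, 0, 0.21, 0], [40, 0, 0, 0.24, 0], [40, 0, 0, 0.24, 0], [40, 0, 0, 0.24, 0]],
  ],
)

```text
t: 7.25
tcp_pos: [0.6491, 0.0154, 0.0297]
tool_rot: [-0.076, 0.997, -0.0, 0.0]
force: [-1.6, -0.6, 3.9]
finger_gap: 0.532
gripper_force: 31.6
```

drive_tool(
  motion=[
    [[50, 0, 0, 0, 0], [60, 0, 0, 0, 0], [70, 0, 0, 0, 0], [70, 0, 0, 0, 0], [70, 0, 0, -0.5, 0], [70, 0, 0, -1.5, 0], [70, 0, 0, -2.8, 0], [70, 0, 0, -4.2, 0], [70, 0, 0, -5, 0], [70, 0, 0, -5, 0]],
  ],
)

```text
t: 8.25
tcp_pos: [0.6523, 0.0149, 0.1853]
tool_rot: [-0.076, 0.997, -0.001, 0.005]
force: [-0.5, -0.3, 0.2]
finger_gap: 0.821
gripper_force: 0.0
```

```bash
python3 -c "
from h import *
go(.444,-.283,.18,85.6)"
```

```text
t 8.25 tcp [0.6523 0.0149 0.1853] yang 98.7 gap 70.1 F [-0.5 -0.3  0.2] grip 0.0 q6 -1.87 tilt -0.9999
-> [ 8.37 -8.76  0.12] yaw 1.64
```

drive_tool(
  motion=[
    [[85, 0.8, -0.8, 0, 0.2], [85, 8.4, -8.75, 0, 1.64], [85, 8.4, -8.75, 0, 1.64], [85, 8.4, -8.75, 0, 1.64], [85, 8.4, -8.75, 0, 1.64], [85, 8.4, -8.75, 0, 1.64], [85, 8.4, -8.75, 0, 1.64], [85, 8.4, -8.75, 0, 1.64], [85, 8.4, -8.75, 0, 1.64], [85, 8.4, -8.75, 0, 1.64]],
  ],
)

```text
t: 9.25
tcp_pos: [0.4388, -0.2826, 0.1788]
tool_rot: [0.039, 0.999, 0.0, -0.0]
force: [-0.0, 0.3, -0.4]
finger_gap: 0.996
gripper_force: 0.0
```

```bash
python3 -c "
from h import *
go(.443,-.284,.028,85.6)"
```

```text
t 9.25 tcp [ 0.4388 -0.2826  0.1788] yang 85.5 gap 85.1 F [-0.   0.3 -0.4] grip 0.0 q6 -2.28 tilt -1.0
-> [-0.15 -0.04  5.03] yaw -0.01
```

drive_tool(
  motion=[
    [[85, -0.1, -0.04, 0.8, 0], [85, -0.1, -0.04, 1.8, 0], [85, -0.1, -0.04, 2.6, 0], [85, -0.1, -0.04, 2.8, 0], [85, -0.1, -0.04, 2.8, 0]],
  ],
)

```text
t: 9.75
tcp_pos: [0.4426, -0.283, 0.0944]
tool_rot: [0.038, 0.999, 0.001, -0.001]
force: [0.3, 0.6, 0.6]
finger_gap: 0.999
gripper_force: 0.0
```

```bash
python3 -c "
from h import *
go(.443,-.284,.028,85.6)"
```

```text
t 9.75 tcp [ 0.4426 -0.283   0.0944] yang 85.7 gap 85.3 F [0.3 0.6 0.6] grip 0.0 q6 -2.28 tilt -1.0
-> [-0.02 -0.04  2.21] yaw 0.01
```

drive_tool(
  motion=[
    [[85, 0, -0.04, 0.6, 0], [85, 0, -0.04, 1.3, 0], [85, 0, -0.04, 2.0, 0], [85, 0, -0.04, 2.2, 0], [85, 0, -0.04, 2.2, 0], [40, 0, -0.04, 2.2, 0], [40, 0, -0.04, 2.2, 0], [40, 0, -0.04, 2.2, 0], [40, 0, -0.04, 2.2, 0], [40, 0, -0.04, 2.2, 0]],
  ],
)

```text
t: 10.75
tcp_pos: [0.4433, -0.2861, 0.0305]
tool_rot: [0.039, 0.999, -0.001, 0.001]
force: [-1.0, 0.8, 5.6]
finger_gap: 0.531
gripper_force: 30.4
```

drive_tool(
  motion=[
    [[40, 0, 0, -0.5, 0], [40, 0, 0, -1.2, 0], [40, 0, 0, -2.2, 0], [40, 0, 0, -3.4, 0], [40, 0, 0, -4.6, 0], [40, 0, 0, -5, 0], [40, 0, 0, -5, 0]],
  ],
)

```text
t: 11.45
tcp_pos: [0.4434, -0.286, 0.1811]
tool_rot: [0.039, 0.999, -0.002, 0.002]
force: [1.0, 0.3, -0.8]
finger_gap: 0.528
gripper_force: 31.1
```

```bash
python3 -c "
from h import *
go(.5575,.001,.18,98.7)
cv2.imwrite('pics/d.png',np.hstack([cv2.resize(manip.snapshot(n)[b:b+120,a:a+160,::-1],(400,300),interpolation=2) for n,a,b in (('scene',110,200),('top',300,165))]))"
```

```text
t 11.45 tcp [ 0.4434 -0.286   0.1811] yang 85.6 gap 45.1 F [ 1.   0.3 -0.8] grip 31.1 q6 -2.28 tilt -1.0
-> [-3.06  9.83  0.01] yaw -1.64
```

View pics/d.png

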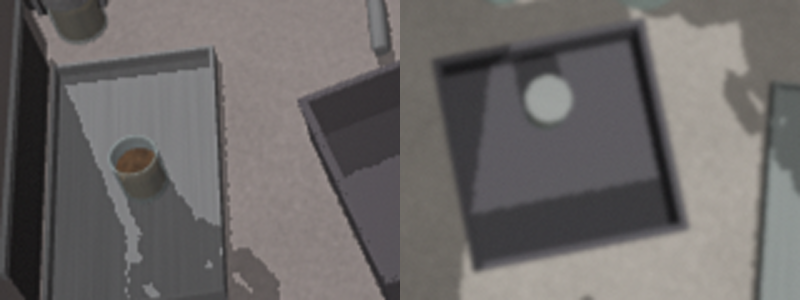

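Picture: the first jar stands upright in the tote, lid at about top (359,205). The open jar is undisturbed in the tray, and the second jar is lifted.

drive_tool(
  motion=[
    [[40, -0.15, 0.5, 0, -0.1], [40, -0.45, 1.45, 0, -0.3], [40, -0.9, 2.9, 0, -0.6], [40, -1.35, 4.35, 0, -0.9], [40, -1.8, 5.8, 0, -1.2], [40, -2.25, 7.2, 0, -1.64], [40, -2.7, 8.7, 0, -1.64], [40, -2.95, 9.5, 0, -1.64], [40, -3.05, 9.8, 0, -1.64], [40, -3.05, 9.8, 0, -1.64]],
  ],
)

```text
t: 12.55
tcp_pos: [0.5556, 0.003, 0.1776]
tool_rot: [-0.077, 0.997, 0.0, -0.001]
force: [-0.2, -0.4, -0.8]
finger_gap: 0.53
gripper_force: 31.2
```

```bash
python3 -c "
from h import *
go(.5575,.001,.039,98.7)"
```

```text
t 12.55 tcp [0.5556 0.003  0.1776] yang 98.9 gap 45.2 F [-0.2 -0.4 -0.8] grip 31.2 q6 -1.92 tilt -1.0
-> [-0.07 -0.08  4.62] yaw 0.02
```

drive_tool(
  motion=[
    [[40, 0, 0, 0.8, 0], [40, 0, 0, 1.8, 0], [40, 0, 0, 2.8, 0], [40, 0, 0, 3.7, 0], [40, 0, 0, 4.3, 0], [40, 0, 0, 4.6, 0], [40, 0, 0, 4.7, 0], [40, 0, 0, 4.7, 0], [40, 0, 0, 4.7, 0]],
  ],
)

```text
t: 13.45
tcp_pos: [0.557, 0.0007, 0.039]
tool_rot: [-0.076, 0.997, -0.0, 0.001]
force: [0.4, -0.3, -1.1]
finger_gap: 0.528
gripper_force: 31.1
```

```bash
python3 -c "
from h import *
go(.5575,.001,.0315,98.7)"
```

```text
t 13.45 tcp [0.557  0.0007 0.039 ] yang 98.7 gap 45.1 F [ 0.4 -0.3 -1.1] grip 31.1 q6 -1.92 tilt -1.0
-> [-0.02  0.01  0.25] yaw -0.0
```

drive_tool(
  motion=[
    [[40, 0, 0, 0.06, 0], [40, 0, 0, 0.12, 0], [40, 0, 0, 0.18, 0], [40, 0, 0, 0.22, 0], [40, 0, 0, 0.25, 0], [40, 0, 0, 0.25, 0], [40, 0, 0, 0.25, 0]],
  ],
)

```text
t: 14.15
tcp_pos: [0.5564, 0.0012, 0.0315]
tool_rot: [-0.076, 0.997, -0.0, 0.0]
force: [-1.3, -0.5, 6.2]
finger_gap: 0.535
gripper_force: 31.7
```

drive_tool(
  motion=[
    [[50, 0, 0, 0, 0], [60, 0, 0, 0, 0], [70, 0, 0, 0, 0], [70, 0, 0, 0, 0], [70, 0, 0, -0.5, 0], [70, 0, 0, -1.5, 0], [70, 0, 0, -2.8, 0], [70, 0, 0, -4.2, 0], [70, 0, 0, -5.7, 0], [70, 0, 0, -7.2, 0]],
  ],
)

```text
t: 15.15
tcp_pos: [0.5558, 0.0013, 0.2481]
tool_rot: [-0.076, 0.997, 0.0, -0.0]
force: [0.3, -0.8, -0.4]
finger_gap: 0.821
gripper_force: 0.0
```

```bash
python3 -c "
from h import *
go(.595,.220,.25,121)"
```

```text
t 15.15 tcp [0.5558 0.0013 0.2481] yang 98.7 gap 70.2 F [ 0.3 -0.8 -0.4] grip 0.0 q6 -1.92 tilt -1.0
-> [-2.39  7.01 -0.06] yaw -2.79
```

drive_tool(
  motion=[
    [[70, -0.4, 1.2, 0, -0.5], [70, -0.9, 2.7, 0, -1.1], [70, -1.45, 4.2, 0, -1.7], [70, -1.9, 5.6, 0, -2.3], [70, -2.3, 6.7, 0, -2.8], [70, -2.4, 7.0, 0, -2.8], [70, -2.4, 7.0, 0, -2.8]],
  ],
)

```text
t: 15.85
tcp_pos: [0.5953, 0.2208, 0.2461]
tool_rot: [-0.269, 0.963, -0.0, -0.0]
force: [-0.3, -0.3, -0.1]
finger_gap: 0.82
gripper_force: 0.0
```

```bash
python3 -c "
from h import *
go(.595,.220,.126,121)
a=manip.snapshot('scene');b=manip.snapshot('top')
cv2.imwrite('pics/e.png',np.hstack([cv2.resize(i[y:y+150,x:x+200,::-1],(400,300),interpolation=2) for i,x,y in ((a,220,140),(b,220,140))]))"
```

```text
t 15.85 tcp [0.5953 0.2208 0.2461] yang 121.2 gap 70.0 F [-0.3 -0.3 -0.1] grip 0.0 q6 -1.94 tilt -1.0
-> [ 0.02 -0.02  4.  ] yaw 0.03
```

View pics/e.png

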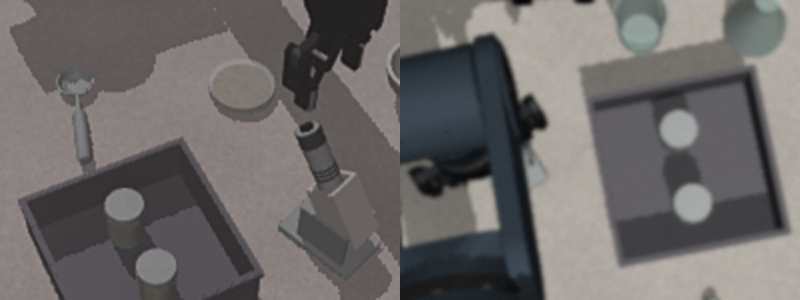

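Both jars stand upright in the tote, and the fingers straddle the torch tail at about scene (374,204). Lowering to grip.

drive_tool(
  motion=[
    [[70, 0, 0, 0.8, 0], [70, 0, 0, 1.8, 0], [70, 0, 0, 2.8, 0], [70, 0, 0, 3.6, 0], [70, 0, 0, 4.0, 0], [70, 0, 0, 4.0, 0], [25, 0, 0, 4.0, 0], [25, 0, 0, 4.0, 0], [25, 0, 0, 4.0, 0], [25, 0, 0, 4.0, 0]],
  ],
  squeeze=25,
)

```text
t: 16.95
tcp_pos: [0.5967, 0.2197, 0.1283]
tool_rot: [-0.268, 0.963, -0.0, 0.001]
force: [-0.4, -1.0, 4.4]
finger_gap: 0.345
gripper_force: 25.4
```

```bash
python3 -c "
from h import *
go(.595,.220,.126,121)
s=manip.sense();r=R.from_quat(s['tool_rot']).as_matrix()
print('ux',(r.T@[-.857*np.sin(.6),-.515*np.sin(.6),np.cos(.6)]).round(3), s['ft_torque'].round(2))"
```

```text
t 16.95 tcp [0.5967 0.2197 0.1283] yang 121.1 gap 29.4 F [-0.4 -1.   4.4] grip 25.4 q6 -1.94 tilt -1.0
-> [0.04 0.04 0.08] yaw 0.01
ux [ 0.562  0.    -0.827] [-0.06  0.04 -0.  ]
```

drive_tool(
  motion=[
    [[25, 0.06, 0, -0.08, 0], [25, 0.17, 0, -0.25, 0], [25, 0.34, 0, -0.5, 0], [25, 0.51, 0, -0.75, 0], [25, 0.67, 0, -1.0, 0], [25, 0.84, 0, -1.24, 0], [25, 0.84, 0, -1.24, 0], [25, 0.84, 0, -1.24, 0]],
  ],
)

```text
t: 17.75
tcp_pos: [0.5741, 0.2064, 0.1646]
tool_rot: [-0.268, 0.963, -0.0, 0.0]
force: [1.4, 0.8, 2.4]
finger_gap: 0.343
gripper_force: 25.0
```

```bash
python3 -c "
from h import *
go(.595,.220,.126,121)
print(manip.sense()['ft_torque'])
a=manip.snapshot('scene')
cv2.imwrite('pics/f.png',cv2.resize(a[140:290,300:500,::-1],(800,600),interpolation=2))"
```

```text
t 17.75 tcp [0.5741 0.2064 0.1646] yang 121.1 gap 29.3 F [1.4 0.8 2.4] grip 25.0 q6 -1.95 tilt -1.0
-> [-0.83  0.03  1.29] yaw 0.01
[ 0.30577923 -0.54453687 -0.00220367]
```

View pics/f.png

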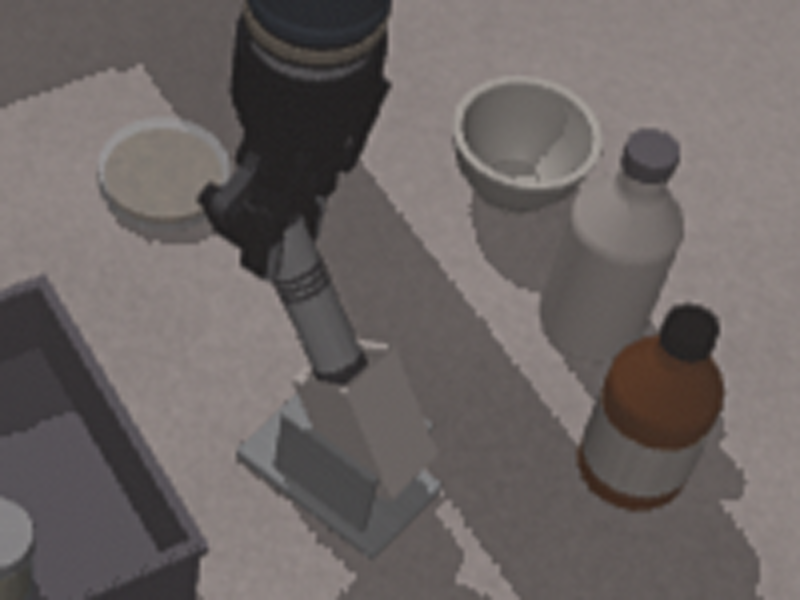

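The torch is drawn 43 mm, with the dark lamp end still inside the mouth at about scene (385,232). I'll draw it nearly out, then turn it upright in the pads using the mouth's upper edge as a fulcrum.

drive_tool(
  motion=[
    [[25, 0.1, 0, -0.17, 0], [25, 0.2, 0, -0.34, 0], [25, 0.28, 0, -0.51, 0], [25, 0.05, 0, -0.7, 0], [25, -0.2, 0, -0.88, 0], [25, -0.5, 0, -1.04, 0], [25, -0.5, 0, -1.04, 0]],
  ],
)

```text
t: 18.5
tcp_pos: [0.588, 0.215, 0.1954]
tool_rot: [-0.268, 0.963, 0.0, 0.0]
force: [-0.8, -1.6, -2.0]
finger_gap: 0.341
gripper_force: 26.9
```

```bash
python3 -c "
from h import *
go(.6155+.857*.0023,.2324+.515*.0023,.2076,121)
print(manip.sense()['ft_torque'])"
```

```text
t 18.5 tcp [0.588  0.215  0.1954] yang 121.1 gap 29.1 F [-0.8 -1.6 -2. ] grip 26.9 q6 -1.94 tilt -1.0
-> [-1.16  0.02 -0.41] yaw 0.02
[-0.08557213  0.3022646   0.02111983]
```

drive_tool(
  motion=[
    [[25, -0.25, 0, -0.12, 0], [25, -0.5, 0, -0.22, 0], [25, -0.75, 0, -0.3, 0], [25, -1.0, 0, -0.36, 0], [25, -1.15, 0, -0.4, 0], [25, -1.15, 0, -0.4, 0], [25, -1.15, 0, -0.4, 0]],
  ],
)

```text
t: 19.2
tcp_pos: [0.6171, 0.2325, 0.2071]
tool_rot: [-0.268, 0.963, 0.0, 0.001]
force: [-0.6, -0.6, -2.8]
finger_gap: 0.34
gripper_force: 28.9
```

```bash
cat > tm.py <<'E'
from h import *
# torch axis below the fingers: dark-lamp/aluminium silhouette; print local row profiles about predicted axis
def prof(n,P0,P1,k=9,w=16):
    I=cv2.cvtColor(manip.snapshot(n),7).astype(int); 
    for s in np.linspace(0,1,k):
        u,v=proj(n,np.array(P0)*(1-s)+np.array(P1)*s); u0,v0=int(round(u)),int(round(v))
        print(n,(round(u,1),round(v,1)),I[v0,u0-w:u0+w+1].tolist())
E
python3 -c "
from tm import *
go(.6175,.2336,.2076,121)
st=manip.sense();print(st['ft_torque'],st['force'])
p=st['tcp_pos']; prof('scene',p+[0,0,.0],p-[0,0,.115],10,14)"
```

```text
t 19.2 tcp [0.6171 0.2325 0.2071] yang 121.1 gap 29.0 F [-0.6 -0.6 -2.8] grip 28.9 q6 -1.92 tilt -1.0
-> [-0.03  0.03 -0.02] yaw 0.01
[-0.03396173  0.25272609 -0.03167606] [-0.59721672 -0.62366112 -2.78457261]
scene (np.float64(390.0), np.float64(203.0)) [96, 95, 97, 97, 50, 35, 36, 36, 36, 38, 34, 43, 71, 66, 56, 74, 74, 69, 63, 94, 96, 96, 95, 93, 94, 93, 93, 95, 95]
scene (np.float64(389.3), np.float64(206.6)) [94, 95, 97, 98, 97, 67, 37, 36, 35, 35, 36, 38, 68, 68, 60, 65, 75, 61, 47, 56, 96, 97, 94, 93, 93, 94, 96, 96, 95]
scene (np.float64(388.5), np.float64(210.2)) [132, 97, 95, 97, 97, 81, 55, 56, 56, 47, 50, 63, 69, 61, 60, 54, 51, 50, 52, 93, 96, 97, 96, 97, 94, 96, 95, 92, 95]
scene (np.float64(387.8), np.float64(213.7)) [136, 134, 137, 137, 99, 91, 75, 70, 75, 77, 81, 79, 79, 78, 76, 77, 78, 73, 70, 70, 94, 95, 96, 97, 95, 94, 95, 96, 97]
scene (np.float64(387.1), np.float64(217.2)) [135, 133, 134, 133, 135, 136, 135, 77, 67, 75, 78, 81, 79, 80, 80, 80, 78, 76, 72, 68, 78, 95, 95, 93, 94, 91, 94, 94, 94]
scene (np.float64(386.5), np.float64(220.6)) [136, 136, 136, 135, 134, 134, 136, 121, 71, 71, 76, 79, 81, 80, 81, 79, 78, 78, 73, 70, 67, 93, 96, 97, 95, 92, 92, 95, 96]
scene (np.float64(385.8), np.float64(223.9)) [132, 134, 134, 134, 132, 137, 137, 67, 64, 75, 77, 80, 80, 81, 81, 80, 78, 78, 74, 68, 55, 82, 94, 91, 91, 91, 92, 93, 92]
scene (np.float64(385.1), np.float64(227.2)) [135, 136, 133, 132, 134, 133, 137, 136, 65, 38, 44, 52, 62, 68, 75, 81, 73, 66, 63, 46, 40, 53, 110, 121, 144, 152, 130, 101, 95]
scene (np.float64(384.5), np.float64(230.4)) [132, 131, 130, 134, 133, 130, 132, 142, 151, 56, 40, 43, 46, 46, 45, 46, 45, 45, 46, 44, 40, 42, 62, 92, 113, 108, 101, 101, 101]
scene (np.float64(383.8), np.float64(233.5)) [132, 132, 134, 139, 151, 154, 138, 123, 112, 76, 48, 41, 41, 44, 43, 45, 43, 49, 74, 89, 99, 102, 102, 102, 100, 101, 101, 101, 101]
```

drive_tool(
  motion=[
    [[25, -0.1, 0, 0, 0], [25, -0.2, 0, 0, 0], [25, -0.3, 0, 0, 0], [25, -0.4, 0, 0, 0], [25, -0.4, 0, 0, 0], [25, -0.4, 0, 0, 0]],
  ],
)

```text
t: 19.85
tcp_pos: [0.6271, 0.2384, 0.207]
tool_rot: [-0.268, 0.963, -0.0, 0.0]
force: [-2.3, -0.9, -1.0]
finger_gap: 0.345
gripper_force: 29.0
```

```bash
cat > tm.py <<'E'
from h import *
# torch middle below the fingers (scene camera): edges per row, line fit, against the vertical through the TCP
def lean(n='scene',a=.035,b=.09,thr=85,show=0):
    st=manip.sense(); p=st['tcp_pos']; I=cv2.GaussianBlur(cv2.cvtColor(manip.snapshot(n),7),(1,3),0).astype(float)
    M=[]
    for v in range(int(proj(n,p-[0,0,a])[1]),int(proj(n,p-[0,0,b])[1])+1):
        z=np.interp(v,[proj(n,p-[0,0,a])[1],proj(n,p-[0,0,b])[1]],[a,b]); u=proj(n,p-[0,0,z])[0]
        r=I[v]; c=int(round(u)); l=c
        while r[l]<thr: l-=1
        q=c
        while r[q]<thr: q+=1
        L=l+(r[l]-thr)/(r[l]-r[l+1]); Q=q-(r[q]-thr)/(r[q]-r[q-1]); M.append((v,L,Q,(L+Q)/2-u,z))
    M=np.array(M)
    if show: print(M.round(2).tolist())
    f,cx,cy,o,_=cam(n); k=np.linalg.norm(p-o)/f
    w=M[:,2]-M[:,1]; ok=abs(w-np.median(w))<1.2
    s=np.polyfit(M[ok,4],M[ok,3]*k,1); print(n,'rows',ok.sum(),'w',round(np.median(w),1),'sideways slope deg (lamp right +)',round(np.degrees(np.arctan(s[0])),1),'F',st['force'].round(1),'tcp',p.round(4))
E
python3 -c "
from tm import *
lean(show=1)"
```

```text
[[215.0, 381.43, 395.58, -3.62, 0.04], [216.0, 381.33, 395.42, -3.68, 0.04], [217.0, 381.25, 395.09, -3.67, 0.04], [218.0, 381.12, 394.71, -3.7, 0.04], [219.0, 380.93, 394.58, -3.65, 0.05], [220.0, 380.77, 394.46, -3.57, 0.05], [221.0, 380.52, 394.24, -3.59, 0.06], [222.0, 379.96, 393.95, -3.79, 0.06], [223.0, 379.75, 393.8, -3.76, 0.06], [224.0, 379.56, 393.62, -3.73, 0.07], [225.0, 379.34, 393.06, -3.91, 0.07], [226.0, 378.96, 392.61, -4.11, 0.07], [227.0, 378.74, 392.73, -3.95, 0.08], [228.0, 378.63, 392.89, -3.73, 0.08], [229.0, 378.53, 392.84, -3.59, 0.09], [230.0, 378.43, 392.62, -3.54, 0.09]]
scene rows 16 w 14.0 sideways slope deg (lamp right +) -0.3 F [-2.3 -0.9 -1. ] tcp [0.6271 0.2384 0.207 ]
```

drive_tool(
  motion=[
    [[25, 0, 0, 0, 0], [25, 0, 0, 0, 0], [25, 0, 0, 0, 0], [25, 0, 0, -0.1, 0], [25, 0, 0, -0.3, 0], [25, 0, 0, -0.7, 0], [25, 0, 0, -1.2, 0], [25, 0, 0, -1.8, 0], [25, 0, 0, -2.2, 0], [25, 0, 0, -2.2, 0]],
  ],
  squeeze=50,
)

```text
t: 20.9
tcp_pos: [0.6289, 0.239, 0.2767]
tool_rot: [-0.268, 0.963, -0.0, 0.004]
force: [-0.1, 0.8, -2.3]
finger_gap: 0.339
gripper_force: 50.3
```

```bash
python3 -c "
from tm import *
lean(show=1)
go(.604,.008,.28,121)"
```

```text
[[196.0, 385.67, 400.91, -3.73, 0.04], [197.0, 385.47, 400.75, -3.74, 0.04], [198.0, 385.4, 400.62, -3.62, 0.04], [199.0, 385.3, 400.38, -3.56, 0.04], [200.0, 385.17, 399.95, -3.62, 0.05], [201.0, 384.89, 399.77, -3.63, 0.05], [202.0, 384.46, 399.64, -3.69, 0.05], [203.0, 384.13, 399.52, -3.7, 0.06], [204.0, 383.67, 399.38, -3.79, 0.06], [205.0, 383.38, 399.36, -3.72, 0.07], [206.0, 383.26, 399.2, -3.65, 0.07], [207.0, 383.22, 398.85, -3.63, 0.07], [208.0, 383.17, 398.73, -3.5, 0.08], [209.0, 383.0, 398.65, -3.42, 0.08], [210.0, 382.42, 398.39, -3.63, 0.08], [211.0, 382.29, 397.87, -3.75, 0.09], [212.0, 382.24, 397.77, -3.61, 0.09]]
scene rows 17 w 15.5 sideways slope deg (lamp right +) 0.2 F [-0.1  0.8 -2.3] tcp [0.6289 0.239  0.2767]
t 20.95 tcp [0.6279 0.2388 0.2749] yang 121.1 gap 28.9 F [ 0.1  0.8 -2.3] grip 50.3 q6 -1.92 tilt -1.0
-> [ 4.65 -6.17 -0.18] yaw 0.01
```

drive_tool(
  motion=[
    [[25, 0.2, -0.25, 0, 0], [25, 0.7, -0.85, 0, 0], [25, 1.4, -1.85, 0, 0], [25, 2.1, -2.85, 0, 0], [25, 2.8, -3.85, 0, 0], [25, 3.5, -4.8, 0, 0], [25, 4.0, -5.55, 0, 0], [25, 4.3, -6.0, 0, 0], [25, 4.4, -6.15, 0, 0], [25, 4.4, -6.15, 0, 0]],
  ],
)

```text
t: 21.95
tcp_pos: [0.6089, 0.0119, 0.2726]
tool_rot: [-0.268, 0.964, 0.0, -0.0]
force: [0.5, 0.0, -2.0]
finger_gap: 0.339
gripper_force: 50.4
```

```bash
python3 -c "
from tm import *
lean(thr=85,show=1)
go(.611,.011,.274,121)
p=manip.sense()['tcp_pos']; I=cv2.cvtColor(manip.snapshot('scene'),7)
for z in np.arange(.03,.14,.005):
    u,v=proj('scene',p-[0.007,.004,z]); u,v=int(round(u)),int(round(v)); print(round(p[2]-z,3),(u,v),I[v,u-14:u+15:1].tolist())"
```

```text
[[214.0, 278.83, 293.27, -3.07, 0.04], [215.0, 278.92, 293.64, -2.9, 0.04], [216.0, 279.17, 314.0, 7.33, 0.04], [217.0, 279.42, 314.5, 7.64, 0.05], [218.0, 279.5, 315.2, 7.96, 0.05], [219.0, 279.48, 316.08, 8.33, 0.05], [220.0, 279.32, 316.5, 8.39, 0.06], [221.0, 278.91, 317.0, 8.37, 0.06], [222.0, 277.0, 317.0, 7.35, 0.06], [223.0, 274.25, 318.0, 6.41, 0.07], [224.0, 272.0, 319.08, 5.76, 0.07], [225.0, 269.0, 319.33, 4.33, 0.07], [226.0, 266.4, 320.0, 3.3, 0.08], [227.0, 263.89, 320.0, 1.98, 0.08], [228.0, 261.0, 321.5, 1.22, 0.08], [229.0, 259.17, 322.14, 0.56, 0.09]]
scene rows 2 w 39.0 sideways slope deg (lamp right +) -30.0 F [ 0.5  0.  -2. ] tcp [0.6089 0.0119 0.2726]
t 22.0 tcp [0.609  0.0128 0.2727] yang 121.1 gap 28.8 F [ 0.6 -0.1 -1. ] grip 50.4 q6 -2.28 tilt -1.0
-> [-0.03 -0.09 -0.04] yaw 0.01
0.243 (287, 210) [136, 133, 133, 132, 136, 137, 68, 40, 36, 42, 64, 69, 59, 52, 53, 54, 47, 51, 54, 42, 64, 140, 138, 133, 131, 134, 132, 128, 132]
0.238 (287, 212) [134, 132, 132, 133, 134, 133, 98, 68, 61, 53, 49, 56, 58, 55, 55, 48, 49, 51, 61, 57, 66, 136, 136, 131, 130, 128, 11
[... 2236 characters left out ...]
, 128, 128, 133, 125, 80, 43, 37, 39, 38, 40, 40, 38, 38, 37, 39, 46, 57, 61, 60, 60, 60, 59, 60, 60, 60]
0.148 (289, 237) [127, 134, 132, 131, 130, 131, 132, 132, 125, 121, 99, 76, 65, 77, 79, 81, 54, 57, 60, 60, 60, 59, 59, 60, 60, 60, 59, 59, 59]
0.143 (289, 238) [134, 131, 131, 131, 131, 130, 132, 130, 131, 132, 127, 123, 122, 125, 127, 130, 67, 56, 59, 59, 59, 59, 60, 61, 60, 60, 60, 61, 59]
0.138 (289, 239) [131, 130, 131, 131, 132, 130, 131, 130, 130, 130, 131, 129, 130, 130, 132, 134, 86, 57, 59, 59, 60, 59, 60, 59, 59, 60, 60, 60, 60]
0.133 (289, 241) [131, 131, 131, 130, 130, 130, 132, 129, 128, 129, 130, 129, 128, 131, 127, 133, 130, 63, 57, 59, 59, 60, 59, 59, 60, 60, 60, 59, 60]
```

```bash
python3 -c "
from tm import *
for z in (.15,.16,.165,.17,.175): print(z,proj('scene',[.602+.0147,.009-.003,z]),proj('scene',[.602,.009,z]))
go(.611,.011,.274,121)"
```

```text
0.15 (np.float64(288.95793155726085), np.float64(241.81770687894317)) (np.float64(288.5933703134151), np.float64(236.14048602503422))
0.16 (np.float64(288.77502612240335), np.float64(239.22099103568416)) (np.float64(288.40910356630616), np.float64(233.52067945008167))
0.165 (np.float64(288.6825321022545), np.float64(237.907849697296)) (np.float64(288.3159290549106), np.float64(232.1959738186979))
0.17 (np.float64(288.5893333010069), np.float64(236.58470255319392)) (np.float64(288.2220499541195), np.float64(230.86125071015059))
0.175 (np.float64(288.4954216324719), np.float64(235.2514348034318)) (np.float64(288.1274582413995), np.float64(229.51639606432957))
t 22.05 tcp [0.609  0.0133 0.2728] yang 121.2 gap 28.8 F [ 0.1  0.5 -2.1] grip 50.4 q6 -2.28 tilt -1.0
-> [-0.02 -0.1  -0.04] yaw 0.02
```

drive_tool(
  motion=[
    [[25, 0, -0.05, 0, 0], [25, 0, -0.05, 0, 0], [25, 0, -0.05, 0, 0], [25, 0, -0.05, 0, 0], [25, 0, -0.05, 0, 0], [25, 0, -0.05, 0, 0], [25, 0, -0.05, 0, 0], [25, 0, -0.05, 0, 0]],
  ],
)

```text
t: 22.85
tcp_pos: [0.6099, 0.0109, 0.273]
tool_rot: [-0.268, 0.963, 0.0, -0.0]
force: [-0.3, -0.7, -1.8]
finger_gap: 0.336
gripper_force: 50.4
```

```bash
python3 -c "
from tm import *
go(.611,.011,.274,121); print(abs(manip.sense()['qd']).max())
I=cv2.cvtColor(manip.snapshot('scene'),7); print([I[v,274:302].tolist() for v in (218,232,236,238)])
print(manip.sign_off())"
```

```text
t 22.85 tcp [0.6099 0.0109 0.273 ] yang 121.1 gap 28.7 F [-0.3 -0.7 -1.8] grip 50.4 q6 -2.28 tilt -1.0
-> [-0.03 -0.02 -0.03] yaw 0.01
0.002512346667370493
[[130, 133, 136, 139, 136, 73, 69, 76, 78, 77, 76, 75, 75, 73, 71, 69, 66, 63, 60, 53, 51, 50, 48, 49, 49, 50, 50, 51], [51, 50, 50, 50, 49, 49, 39, 40, 42, 42, 43, 42, 42, 42, 41, 42, 39, 38, 36, 36, 43, 55, 59, 59, 59, 60, 60, 60], [52, 90, 126, 131, 134, 134, 134, 120, 67, 44, 37, 37, 37, 36, 36, 38, 38, 38, 51, 58, 61, 61, 60, 59, 60, 60, 59, 59], [127, 134, 131, 131, 131, 131, 132, 132, 131, 128, 124, 122, 120, 123, 122, 125, 128, 68, 56, 60, 60, 59, 61, 59, 59, 60, 60, 60]]
the job is handed in; nothing more can be done
None
```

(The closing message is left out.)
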